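# Fit a battery pack in its dock and torque the clamp screw

### The job

Fit the blue battery pack in the charging dock: hook its steel tongue under the dock's steel lip, then swing the other end down until the pack lies flat. Then turn the orange T-handle clockwise until the clamp arm has swung over the pack's white tab and comes up against its stop, and keep twisting until the handle's pointer stands in the green band, never as far as the red; hold it there for about two seconds to see that the screw holds, and let go. Leave the other things on the table where they are.

Things in the scene. Friction and masses are not known exactly. Their poses are not given: they have to be found in the camera images.
- dock: Grey charging dock fixed to the table; base plate 190 x 84 mm, 12 mm thick. Origin on the table under the centre of the pack's seat; z up, x along the seat towards the lip. The seat floor is the plate's top, 12 mm above the origin. Two side guides at y = +-25 to +-29 mm, x = -38 to 38 mm, 10 mm high over the floor. Clamp screw at x = -100 mm, y = 0.
- lip (a point): Middle of the lower front edge of the steel lip (dock x = 52.5 mm), 11 mm above the seat floor. The lip is 44 mm wide, 4 mm thick and reaches to a wall at dock x = 63 mm, 15 mm high over the floor. Axes as the dock's.
- end_stops (a point): Midway between the two black end stops, on the seat floor at dock x = -50 mm. They are 4 mm thick, 9 mm high, with a 26 mm gap between them for the white tab. Because of them the pack goes in only tilted, tongue first with its tail raised (about 9 degrees is good).
- pack_center (a point): Centre (half-way up) of the loose blue battery pack, body 96 x 44 x 36 mm, about 0.22 kg, lying flat; x axis towards its tongue end, z up. White tab at the -x end: 16 mm wide, 3 to 13 mm above the underside, 12 mm long. Fully in, this point is at (0, 0, 30 mm) in the dock's frame, same axes, 2 to 3 mm of play. Hold it across its 44 mm width from above, clear of the guides.
- tongue_tip (a point): Middle of the lower edge at the tip of the pack's steel tongue: 60 mm along x and 18 mm below the pack's centre, in the pack's axes. The tongue is 28 mm wide, 6 mm thick, flush with the underside and reaches 12 mm beyond the body.
- handle_grip (a point): Middle of the orange T-handle bar on top of the clamp screw, on the screw's upright axis, 60 mm above the seat floor; it stays put as the handle turns. Bar 36 mm long (its x axis; z up), 11 mm thick, 24 mm high (12 mm below to 12 mm above this point). A white dial 48 mm across lies 28 mm below this point and turns with the screw, not the handle.
- clamp (a joint): Angle of the clamp screw with its steel arm and dial, rad, growing clockwise seen from above. It starts between 0 and 0.2 (arm swung aside); at 0.85 it meets its stop, with the arm along the dock's x axis over the white tab, 1.5 mm clear of it. It stays where it is left; friction 0.06 N m.
- handle (a joint): Twist of the T-handle relative to the screw, rad, growing clockwise: the handle drives the screw through a spring of 1 N m per rad, so it reads the torque in N m. 0 when let go (pointer on the dial's dark line); 0.06 to 0.1 while the screw turns freely; green band 0.25 to 0.55, red from 0.65. It springs back when released.
- stylus: Bystander: black pen stylus, 130 mm long, 11 mm thick. Origin at the middle of its underside.
- lens_cap: Bystander: black round lens cap, 62 mm across, 9 mm high. Origin at the middle of its underside.
- lens: Bystander: dark camera lens barrel standing on end, 68 mm across, 66 mm high. Origin at the middle of its underside.
- card_case: Bystander: clear and green card case, 85 x 60 x 24 mm. Origin at the middle of its underside.
- mug: Bystander: white mug, 76 mm across, 90 mm high. Origin at the middle of its underside.
- code_reader: Bystander: yellow and black hand-held code reader, 165 x 62 x 36 mm. Origin at the middle of its underside.
Things that resemble listed ones, but are neither listed nor needed, are in the scene too. There is more than one size of the part that bears pack_center; the job needs the middle-sized.

How it is judged:
By the outcome, as a careful person would: the job done as asked, in the order asked, and still so for the second after the job is handed in, with the robot touching nothing.
It also fails if it takes over 62 s, if anything falls off the work surface, if the arm or the gripper's body presses on something with over 40 N, if the wrist force passes 120 N, or if a joint passes its speed limit or range.

### The arm

A 6-joint arm with a two-finger parallel gripper is mounted at the origin on the work surface. World frame = base frame: x ahead of the robot, y to its left, z up, the work surface at z = 0. Lengths are in mm, angles in degrees, forces in N, time in s.
With the tool pointing down it reaches from about 375 to 975 mm from the base axis. Payload 3.8 kg.
Tool frame: the origin (TCP) lies midway between the tips of the shut fingers; the grasp point (between the pads) lies 19 mm behind it (arm.grip_depth is the distance from the TCP to the grasp point, in mm); z points along the fingers, y is the direction in which the jaws open and shut (so a half turn about z gives the same grasp; the last joint's range is limited). The gripper opens to 85 mm and grips with 20 to 120 N. Pads are 22 mm wide; open, the fingers measure 114 mm over their backs; the gripper's body (76 mm by 85 mm) begins 54 mm behind the grasp point. The pads swing forward as they close: fully open they stand 13 mm farther back than shut.
Start: joints at [65.323, 15.12, 91.902, -0, 72.978, -2.114], TCP at [258.995, 623.329, 231.28] pointing down, gripper open.
Joint ranges: [-150.88, 150.88], [-54.13, 125.18], [17.81, 147.31], [-75.09, 255.09], [0, 152.58], [-146.25, 146.25]. Speed limits (degrees/s): [147.25, 147.25, 180, 180, 180, 180].

### API

Orientations are given as a 3x3 rotation matrix whose columns are the frame's x, y, z axes.
In Python, from bench import arm gives the robot as it stands.
- The arm moves only by the tool carry_out, never from a script. Its argument "series" is a list of rows, each a list of 3 entries, a list of its own where there are three numbers: the shift along the world's x, y, z in cm, then the turn, a rotation vector about the world's x, y, z in degrees, then the finger opening in cm, from 0 to 8.54. A call has 1 to 12 rows; each row is the pose to reach, as a shift and turn from the pose measured when the call began; what a row does not reach only later rows make up. A row lasts 1/12 s, in which the tool goes at most 41.7 mm and 7.16 degrees, less where a joint would pass 70% of its speed; a pose out of reach is approached as far as the arm can. A call with a gripper value outside its range is refused whole. The fingers move at their own pace and stop on an object; "grip_force" is the grip in N (left out, the last holds). Time passes only in rows, so rows that repeat a pose let the fingers close. It gives the time, the measured TCP pose, the force and the opening at its end, in the units of the state.
- arm.observe(): the state, without advancing time (a new reading comes with each control period).
- arm.read_camera(name): name is "scene" or "side" or "wrist"; returns the picture (480x640x3 uint8, red, green, blue); there is no depth.
- arm.calibration(name): a dict with "fx", "fy", "cx", "cy" (pixels), "extrinsics" (4x4, takes a point from world to camera coordinates). Camera axes: x right, y down, z forward; pixel columns grow to the right and rows downward; lengths in mm; the calibration is good to about 2 mm. A picture is of the moment at which its call begins: read the wrist's pose just before it. calibration takes no time and is no camera call; for the wrist camera it gives the pose at the moment of the call.
- arm.job_done(): hands the job in, once; it reports no verdict.
The state is a dict: "clock": time; "joint_positions": joint angles; "qd": joint speeds; "joint_efforts": joint torques, N m; "position": TCP position; "ee_rot": TCP orientation; "ft_force": force on the tool from outside, world axes, zero at the start; "torque": the same for the moment, N m; "gripper_width": finger opening in mm.
Only numpy, scipy, OpenCV 4.12 (cv2) and the standard library are available. Lean on these libraries where they do the work, as an engineer would, in place of code of your own. Each camera call takes 0.05 s, during which the arm holds its last target.

## Working session

There is one attempt and no reset: what is moved stays moved. The work goes in short steps, Python scripts to look and compute and a tool call to move; the robot and the scene stay as the last step left them, time stands still between calls to the robot, and variables do not carry over. Pictures are saved under pics/ and viewed, and the job is handed in when it is done.

Besides the shell and the picture viewer there is one more tool, called by a JSON object that holds its "name" and its "arguments". carry_out: Moves the arm, as the interface text tells. Its arguments: {"type":"object","properties":{"series":{"type":"array"},"grip_force":{"type":"number"}},"required":["series"]}

```bash
ls; mkdir -p pics; python3 - <<'E'
from bench import arm
import cv2,numpy as np
s=arm.observe(); print(s)
for n in ["scene","side","wrist"]:
    c=arm.calibration(n); print(n,{k:np.round(v,3).tolist() for k,v in c.items()})
    cv2.imwrite(f"pics/{n}0.png",arm.read_camera(n)[:,:,::-1])
E
```

```text
pics
{'clock': 0.0, 'joint_positions': array([ 6.53229164e+01,  1.51707703e+01,  9.19817003e+01,  1.21712630e-04,
        7.29783198e+01, -2.11415459e+00]), 'qd': array([-0.06353677, -0.01264883,  0.04153271, -0.13047307, -0.02885534,
       -0.01470655]), 'joint_efforts': array([ 2.51158686e-03, -5.15113592e+01, -3.67315865e+01,  1.37933534e-04,
        1.26971505e-02,  8.91022637e-06]), 'position': array([258.6871119 , 622.66106632, 229.9388801 ]), 'ee_rot': array([[-9.23458386e-01,  3.83697403e-01, -9.54889822e-04],
       [ 3.83698582e-01,  9.23456063e-01, -2.07340336e-03],
       [ 8.62393123e-05, -2.28109159e-03, -9.99997395e-01]]), 'ft_force': array([1.04378366, 0.24311109, 0.39397076]), 'torque': array([ 0.02585398, -0.04928099, -0.00965908]), 'gripper_width': 85.71692485684834}
scene {'fx': 572.103, 'fy': 572.103, 'cx': 317.73, 'cy': 244.934, 'extrinsics': [[0.833, 0.553, 0.003, -461.445], [0.478, -0.718, -0.506, -247.824], [-0.278, 0.423, -0.862, 1669.71], [0.0, 0.0, 0.0, 1.0]]}
side {'fx': 520.839, 'fy': 520.839, 'cx': 328.577, 'cy': 248.733, 'extrinsics': [[0.909, -0.415, 0.02, -515.415], [-0.207, -0.495, -0.844, 163.816], [0.36, 0.763, -0.536, 838.373], [0.0, 0.0, 0.0, 1.0]]}
wrist {'fx': 330.793, 'fy': 330.793, 'cx': 323.339, 'cy': 236.634, 'extrinsics': [[0.384, 0.923, -0.003, -673.143], [0.874, -0.362, 0.324, -42.592], [0.298, -0.127, -0.946, 382.304], [0.0, 0.0, 0.0, 1.0]]}
```

View pics/scene0.png

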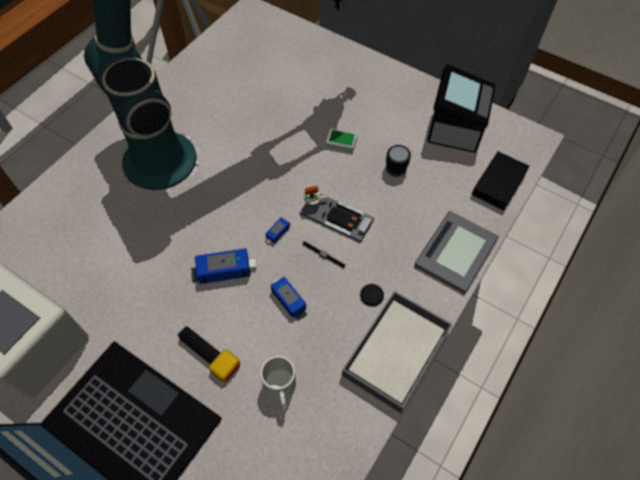

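View pics/side0.png

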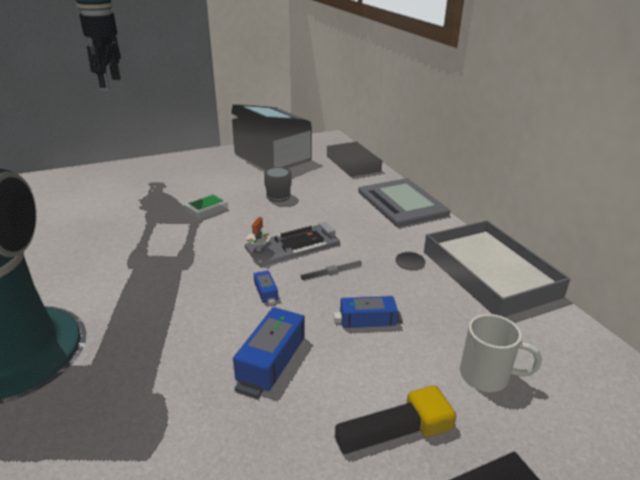

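View pics/wrist0.png

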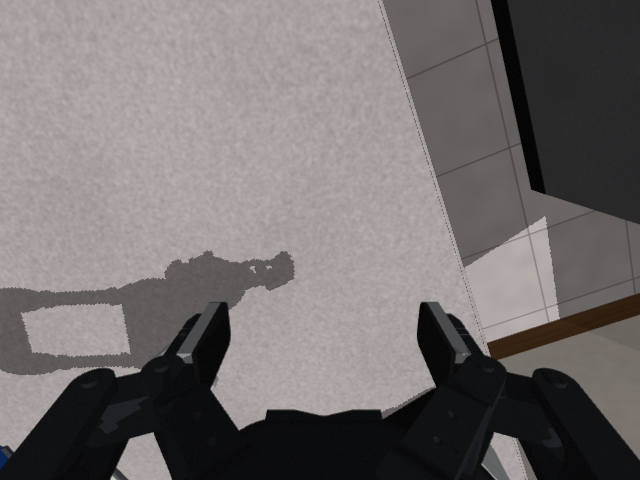

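Three blue packs are in the scene view: large (223,265), small (278,230) and middle-sized (289,297). I'll enlarge and measure them.

```bash
cat > h.py <<'E'
from bench import arm
import cv2,numpy as np
def ray(c,u,v):
    E=np.array(c["extrinsics"]);R=E[:3,:3];t=E[:3,3]
    o=-R.T@t; d=R.T@np.array([(u-c["cx"])/c["fx"],(v-c["cy"])/c["fy"],1.0]); return o,d/np.linalg.norm(d)
def onz(c,u,v,z):
    o,d=ray(c,u,v); return o+d*(z-o[2])/d[2]
def tri(*rs):
    A=np.zeros((3,3));b=np.zeros(3)
    for o,d in rs:
        P=np.eye(3)-np.outer(d,d);A+=P;b+=P@o
    p=np.linalg.solve(A,b); return p,[np.linalg.norm((np.eye(3)-np.outer(d,d))@(p-o)) for o,d in rs]
def proj(c,p):
    E=np.array(c["extrinsics"]);q=E[:3,:3]@np.asarray(p,float)+E[:3,3]
    return c["fx"]*q[0]/q[2]+c["cx"],c["fy"]*q[1]/q[2]+c["cy"]
def crop(img,x0,y0,x1,y1,k,name):
    cv2.imwrite(name,cv2.resize(img[y0:y1,x0:x1],None,fx=k,fy=k,interpolation=cv2.INTER_CUBIC))
E
python3 - <<'E'
from h import *
s=cv2.imread("pics/scene0.png");crop(s,180,170,390,330,3.8,"pics/c0.png")
d=cv2.imread("pics/side0.png");crop(d,220,200,420,350,4,"pics/c1.png")
c=arm.calibration("scene")
hsv=cv2.cvtColor(s,cv2.COLOR_BGR2HSV)
m=cv2.inRange(hsv,(105,150,50),(130,255,255))
for k in cv2.findContours(m,0,2)[0]:
    if cv2.contourArea(k)>60:
        r=cv2.minAreaRect(k);b=cv2.boxPoints(r)
        w=np.array([onz(c,u,v,36)[:2] for u,v in b]);print(np.round(r[0]),np.round(w.mean(0)),[round(np.linalg.norm(w[i]-w[i-1])) for i in range(2)],w.round().tolist())
for n,u,v,z in [("handle",311,190,60+12),("dock",338,215,12),("lens",398,155,66),("tip pen",323,255,5),("mug",278,372,90),("cap",372,295,9)]:
    print(n,onz(c,u,v,z).round())
E
```

```text
[288. 296.] [ 574. -163.] [99, 46] [[521.0, -168.0], [533.0, -123.0], [627.0, -159.0], [614.0, -202.0]]
[221. 266.] [ 384. -188.] [79, 137] [[306.0, -208.0], [405.0, -113.0], [461.0, -170.0], [364.0, -262.0]]
[277. 229.] [439. -20.] [31, 68] [[421.0, -50.0], [427.0, 18.0], [458.0, 10.0], [451.0, -58.0]]
handle [457. 113.  72.]
dock [540. 120.  12.]
lens [590. 351.  66.]
tip pen [573.  -4.   5.]
mug [ 678. -346.   90.]
cap [741. -34.   9.]
```

View pics/c0.png

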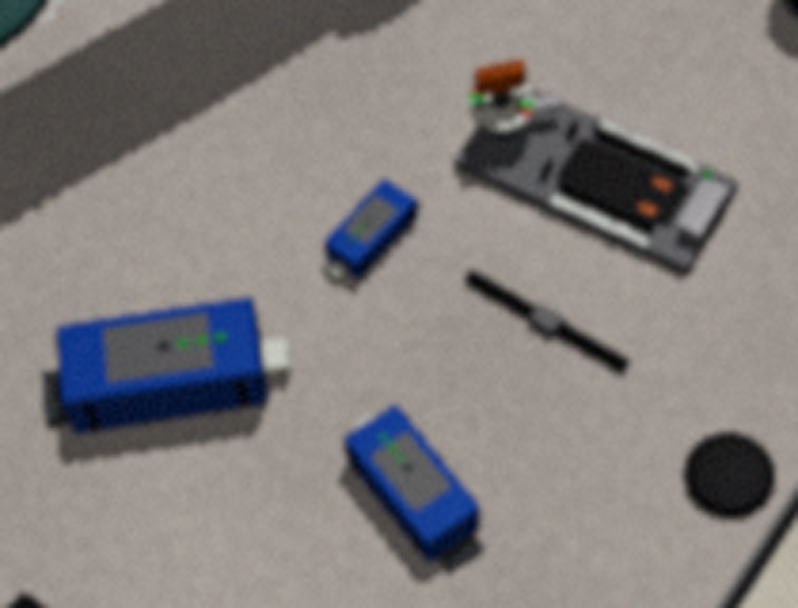

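View pics/c1.png

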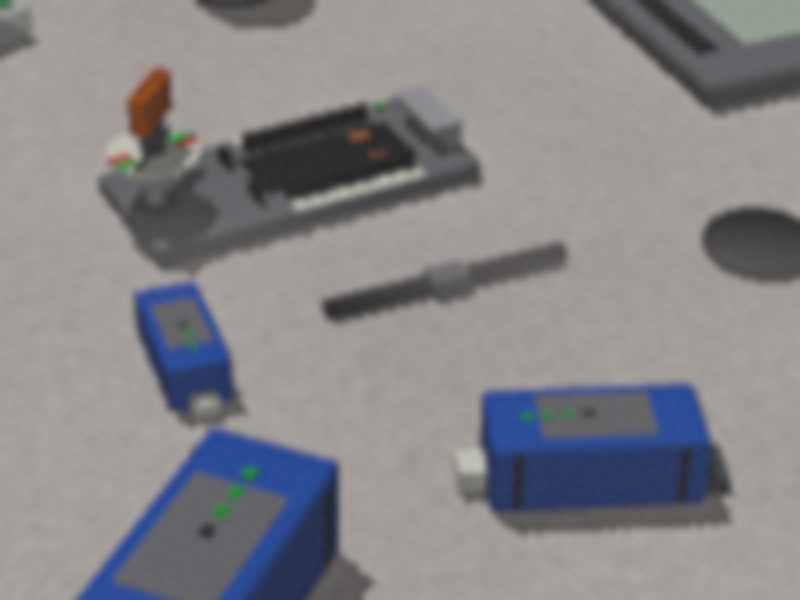

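The middle pack (scene 289,297; side 369,312) measures 99 x 46 mm on its top plane, so it fits the 96 x 44 description. Its white tab is at the robot end and its tongue points away. I'll go there by way of the dock and look with the wrist camera.

```bash
python3 - <<'E'
from h import *
s=arm.observe();c=arm.calibration("wrist");E=np.array(c["extrinsics"]);R=E[:3,:3]
o=-R.T@E[:3,3];T=s["ee_rot"]
print("cam in tool",T.T@(o-s["position"]),"axis in tool",T.T@R[2])
c=arm.calibration("scene");print("lip",onz(c,364,225,27),"handle",onz(c,312,189,84))
E
```

```text
cam in tool [  83.2557256    -0.23671113 -143.19189344] axis in tool [-0.32391953 -0.00131606  0.94608372]
lip [620.26555823 122.972212    27.        ] handle [462.37589221 109.90355655  84.        ]
```

{"name": "carry_out", "arguments": {"series": [[[28,-50.5,-7],[0,0,0],8.5],[[28,-50.5,-7],[0,0,0],8.5],[[28,-50.5,-7],[0,0,0],8.5],[[28,-50.5,-7],[0,0,0],8.5],[[28,-50.5,-7],[0,0,0],8.5],[[28,-50.5,-7],[0,0,0],8.5],[[28,-50.5,-7],[0,0,0],8.5],[[28,-50.5,-7],[0,0,0],8.5],[[28,-50.5,-7],[0,0,0],8.5],[[28,-50.5,-7],[0,0,0],8.5],[[28,-50.5,-7],[0,0,0],8.5],[[28,-50.5,-7],[0,0,0],8.5]]}}

```text
clock: 1.15
position: [499.7, 187.2, 170.0]
ee_rot: [[-0.923, 0.384, -0.001], [0.384, 0.923, -0.002], [0.0, -0.002, -1.0]]
ft_force: [0.7, 0.9, 0.1]
gripper_width: 85.1
```

{"name": "carry_out", "arguments": {"series": [[[4,-7,-1],[0,0,0],8.5],[[4,-7,-1],[0,0,0],8.5],[[4,-7,-1],[0,0,0],8.5],[[4,-7,-1],[0,0,0],8.5],[[4,-7,-1],[0,0,0],8.5]]}}

```text
clock: 1.57
position: [539.3, 117.1, 159.6]
ee_rot: [[-0.923, 0.385, -0.002], [0.385, 0.923, -0.001], [0.001, -0.002, -1.0]]
ft_force: [0.4, 0.2, 0.4]
gripper_width: 84.9
```

```bash
python3 - <<'E'
from h import *
import pickle
s=arm.observe();c=arm.calibration("wrist");print(s["position"],s["qd"].round(2))
i=arm.read_camera("wrist")[:,:,::-1];cv2.imwrite("pics/w1.png",i);pickle.dump(c,open("w1.pkl","wb"))
E
```

```text
[539.25470235 117.13137018 159.60478297] [ 1.94 -0.63  0.16  0.12 -0.02 -0.11]
```

View pics/w1.png

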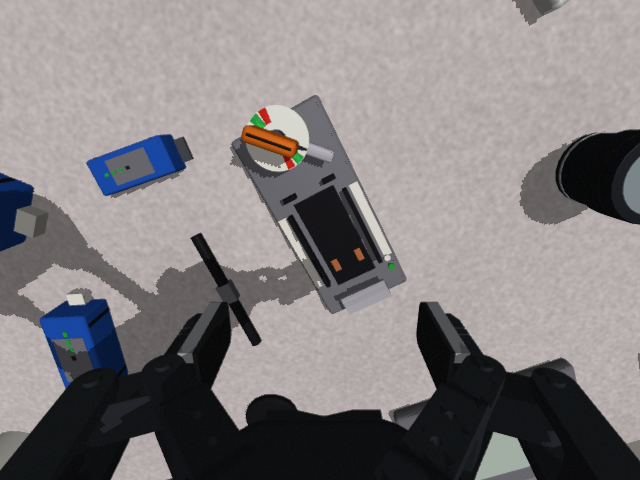

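Dock seen: handle (270,142), lip (366,296), plate corners near (318,96), (233,148), (406,280), (333,313). I'll enlarge it to get sharper points.

```bash
python3 - <<'E'
from h import *
s=cv2.imread("pics/w1.png");crop(s,225,85,415,325,2.5*1,"pics/c2.png");crop(s,225,85,415,205,4.2,"pics/c3.png");crop(s,225,200,415,325,4.2,"pics/c4.png")
E
```

```text
(no output)
```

View pics/c3.png

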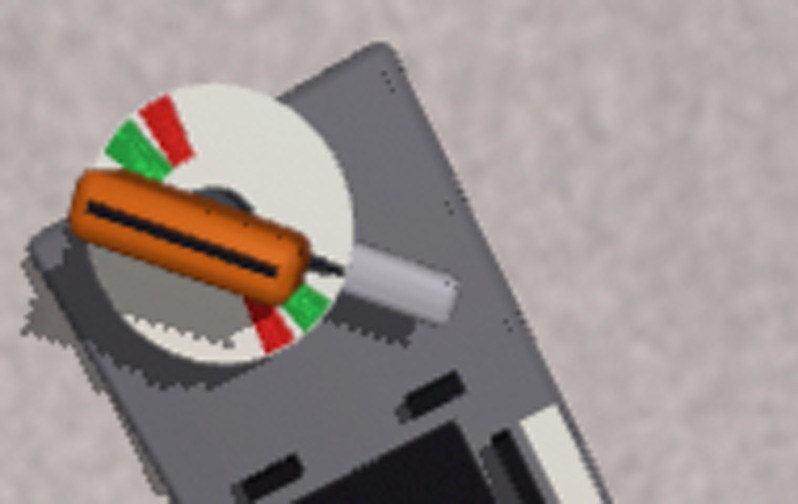

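View pics/c4.png

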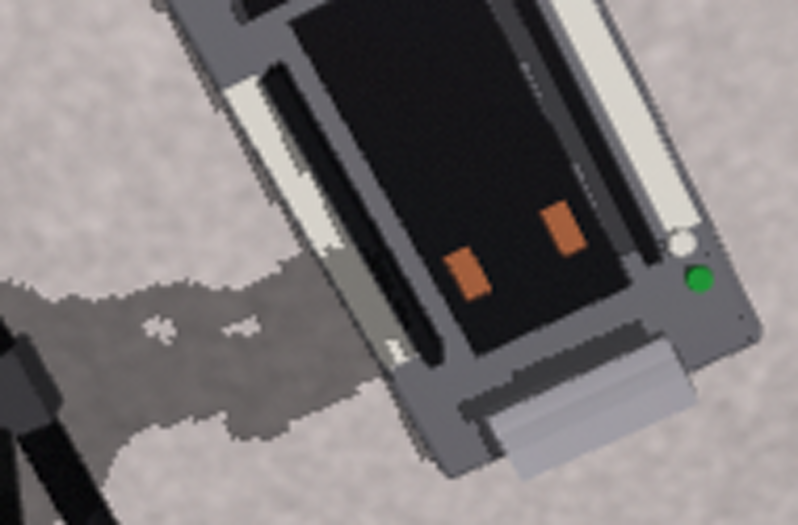

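```bash
python3 - <<'E'
from h import *
import pickle
c=pickle.load(open("w1.pkl","rb"))
s=cv2.imread("pics/w1.png")
f3=lambda x,y:(225+(x+.5)/4.2-.5,85+(y+.5)/4.2-.5); f4=lambda x,y:(225+(x+.5)/4.2-.5,200+(y+.5)/4.2-.5)
def P(n,uv,z):
    p=onz(c,*uv,z);print(n,p.round(1));return p[:2]
ra=P("Redge a",f3(405,80),12);rb=P("Redge b",f4(752,318),12)
la=P("Ledge a",f4(170,0),12);lb=P("Ledge b",f4(425,440),12)
l1=P("lip L",f4(490,428),27);l2=P("lip R",f4(668,340),27);print(np.linalg.norm(l1-l2))
l3=P("lipback R",f4(697,395),27);l4=P("lipback L",f4(520,480),27)
g1=P("guideL inner-top far",f4(443,360),22)
s1=P("stop",f3(400,415),21);s2=P("stop",f3(300,460),21)
h=P("handle",f3(182,240),84)
d=P("dial",f3(220,224),44)
b1=P("bar",f3(88,208),84);b2=P("bar",f3(276,272),84)
for a,b in[(ra,rb),(la,lb)]: v=b-a;print(np.degrees(np.arctan2(v[1],v[0])))
v=l1-l2;print("lip ang",np.degrees(np.arctan2(v[1],v[0]))+90)
v=b2-b1;print("bar",np.degrees(np.arctan2(v[1],v[0])))
n=lambda a,b:(b-a)/np.linalg.norm(b-a)
u=n(ra,rb);w=la-ra;print("plate width",abs(u[0]*w[1]-u[1]*w[0]))
m=(l1+l2)/2;print("lipfront->handle",np.linalg.norm(m-h),np.degrees(np.arctan2(*(m-h)[::-1])),"dial",np.linalg.norm(m-d),np.degrees(np.arctan2(*(m-d)[::-1])))
E
```

```text
Redge a [447.1 152.6  12. ]
Redge b [620.1 166.6  12. ]
Ledge a [501.4  75.4  12. ]
Ledge b [620.7  84.9  12. ]
lip L [615.3 102.8  27. ]
lip R [610. 147.  27.]
44.49439663449252
lipback R [625.3 148.5  27. ]
lipback L [630.4 104.2  27. ]
guideL inner-top far [597.9  98.6  22. ]
stop [505.5 127.1  21. ]
stop [506.2 104.5  21. ]
handle [458.7 111.8  84. ]
dial [458.1 112.4  44. ]
bar [449.1 100.7  84. ]
bar [468.5 123.   84. ]
4.62647225011505
4.509256480265668
lip ang 6.905162727492268
bar 48.91735713436225
plate width 81.27689597625294
lipfront->handle 154.49900326440869 4.879329839074291 dial 155.018687666572 4.622266967799019
```

Dock: origin ≈ (559.3,120.5), x axis at 4.6°. Plate edges, lip and screw agree within about 2 mm, and the bar and arm stand at 49°. Next I'll look over the pack.

{"name": "carry_out", "arguments": {"series": [[[2.5,-28,0],[0,0,0],8.5],[[2.5,-28,0],[0,0,0],8.5],[[2.5,-28,0],[0,0,0],8.5],[[2.5,-28,0],[0,0,0],8.5],[[2.5,-28,0],[0,0,0],8.5],[[2.5,-28,0],[0,0,0],8.5],[[2.5,-28,0],[0,0,0],8.5],[[2.5,-28,0],[0,0,0],8.5],[[2.5,-28,0],[0,0,0],8.5],[[2.5,-28,0],[0,0,0],8.5]]}}

```text
clock: 2.45
position: [564.1, -160.3, 159.8]
ee_rot: [[-0.924, 0.382, -0.002], [0.382, 0.924, -0.0], [0.002, -0.001, -1.0]]
ft_force: [-1.0, 0.2, 0.9]
gripper_width: 85.3
```

```bash
python3 - <<'E'
from h import *
import pickle
s=arm.observe();c=arm.calibration("wrist");print(s["position"],s["joint_positions"].round(1))
i=arm.read_camera("wrist")[:,:,::-1].copy();cv2.imwrite("pics/w2.png",i);pickle.dump(c,open("w2.pkl","wb"))
hsv=cv2.cvtColor(i,cv2.COLOR_BGR2HSV)
m=cv2.inRange(hsv,(105,150,40),(130,255,255))
for k in cv2.findContours(m,0,2)[0]:
    if cv2.contourArea(k)>800:
        k=cv2.approxPolyDP(k,2.5,True)[:,0];print(k.tolist(),[onz(c,*p,36)[:2].round().tolist() for p in k.astype(float)])
E
```

```text
[ 564.06222735 -160.30488664  159.75099457] [-1.830e+01  8.800e+00  1.073e+02 -1.000e-01  6.400e+01 -8.580e+01]
[[347, 172], [311, 173], [300, 178], [306, 280], [309, 284], [353, 280], [351, 178]] [[528.0, -126.0], [518.0, -153.0], [518.0, -162.0], [603.0, -194.0], [608.0, -193.0], [619.0, -155.0], [534.0, -124.0]]
[[399, 26], [408, 25], [416, 16], [419, 17], [414, 23], [474, 0], [440, 0], [428, 5], [425, 0], [396, 0]] [[447.0, -55.0], [449.0, -49.0], [446.0, -43.0], [447.0, -41.0], [450.0, -45.0], [452.0, -3.0], [443.0, -25.0], [443.0, -33.0], [439.0, -34.0], [432.0, -52.0]]
[[78, 0], [87, 9], [270, 95], [276, 89], [288, 45], [293, 42], [299, 26], [292, 0], [244, 0], [227, 56], [223, 58], [125, 11], [125, 0]] [[348.0, -254.0], [355.0, -251.0], [453.0, -158.0], [451.0, -152.0], [428.0, -132.0], [428.0, -128.0], [420.0, -120.0], [404.0, -118.0], [392.0, -149.0], [418.0, -176.0], [418.0, -179.0], [366.0, -228.0], [361.0, -224.0]]
```

View pics/w2.png

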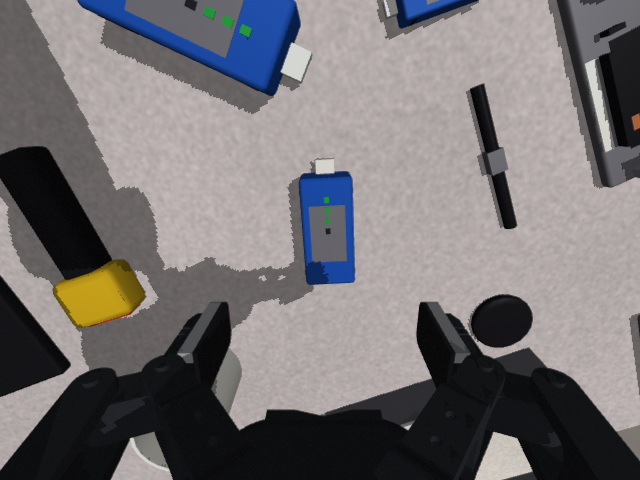

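The pack meant is at (328,228), its white tab at (325,166). The small pack (top, 435,5) and the large one (190,30) stand apart. Enlarging to confirm.

```bash
python3 - <<'E'
from h import *
s=cv2.imread("pics/w2.png");crop(s,280,150,375,295,4,"pics/c5.png")
E
```

```text
(no output)
```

View pics/c5.png

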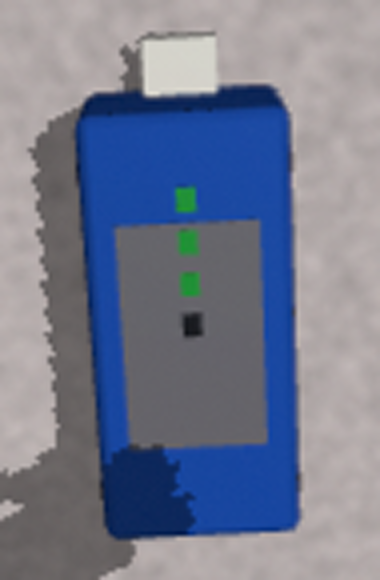

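```bash
python3 - <<'E'
from h import *
import pickle
c=pickle.load(open("w2.pkl","rb"))
P=[onz(c,280+(x+.5)/4-.5,150+(y+.5)/4-.5,36)[:2] for x,y in[(77,112),(291,107),(300,530),(105,540)]]
P=np.array(P);print(P.round(1),[np.linalg.norm(P[i]-P[(i+1)%4]).round(1) for i in range(4)])
m=P.mean(0);v=P[2]+P[3]-P[0]-P[1];print("centre",m,"ang",np.degrees(np.arctan2(v[1],v[0])))
s=cv2.imread("pics/scene0.png")
E
```

```text
[[ 517.3 -163. ]
 [ 532.8 -122.9]
 [ 621.5 -154.6]
 [ 607.2 -195.9]] [np.float64(43.0), np.float64(94.2), np.float64(43.7), np.float64(95.7)]
centre [ 569.69900894 -159.09528574] ang -19.86869092295756
```

Crop confirms it: face 43.5 x 95 mm, white tab at the robot end, centre (569.7,-159.1), x axis -19.9°. Descending to grip it.

{"name": "carry_out", "arguments": {"series": [[[0.56,0.12,-4],[0,0,2.5],8.5],[[0.56,0.12,-8],[0,0,2.5],8.5],[[0.56,0.12,-12],[0,0,2.5],8.5],[[0.56,0.12,-14.85],[0,0,2.5],8.5],[[0.56,0.12,-14.85],[0,0,2.5],8.5],[[0.56,0.12,-14.85],[0,0,2.5],8.5],[[0.56,0.12,-14.85],[0,0,2.5],8.5]]}}

```text
clock: 3.08
position: [571.2, -158.0, 13.0]
ee_rot: [[-0.941, 0.339, 0.0], [0.339, 0.941, -0.001], [-0.001, -0.001, -1.0]]
ft_force: [0.9, -0.9, 0.8]
gripper_width: 85.0
```

{"name": "carry_out", "arguments": {"series": [[[0,0,0],[0,0,0],2],[[0,0,0],[0,0,0],2],[[0,0,0],[0,0,0],2],[[0,0,0],[0,0,0],2],[[0,0,0],[0,0,0],2],[[0,0,0],[0,0,0],2],[[0,0,0],[0,0,0],2],[[0,0,0],[0,0,0],2]], "grip_force": 50}}

```text
clock: 3.75
position: [573.0, -158.7, 15.4]
ee_rot: [[-0.941, 0.339, 0.004], [0.339, 0.941, -0.002], [-0.005, -0.001, -1.0]]
ft_force: [-1.7, 0.7, 6.8]
gripper_width: 43.4
```

```bash
python3 - <<'E'
from h import *
import pickle
s=arm.observe();c=arm.calibration("wrist");print(s)
i=arm.read_camera("wrist")[:,:,::-1].copy();cv2.imwrite("pics/w3.png",i);pickle.dump(c,open("w3.pkl","wb"))
E
```

```text
{'clock': 3.75, 'joint_positions': array([-1.78541011e+01,  1.89587731e+01,  1.12092372e+02, -6.42737768e-02,
        4.86839232e+01, -8.79835659e+01]), 'qd': array([ 0.02834311, -0.06161484,  0.04014141,  0.03649475, -0.01654453,
       -0.03230469]), 'joint_efforts': array([-2.18629763e-01, -4.29704511e+01, -2.63871002e+01,  2.50812981e-02,
       -3.55876694e-01,  6.43938454e-02]), 'position': array([ 572.95251595, -158.69981195,   15.43147962]), 'ee_rot': array([[-9.40704226e-01,  3.39202585e-01,  4.14320898e-03],
       [ 3.39196009e-01,  9.40713102e-01, -2.21973765e-03],
       [-4.65051172e-03, -6.82756639e-04, -9.99988953e-01]]), 'ft_force': array([-1.6820687 ,  0.65054091,  6.77427271]), 'torque': array([0.01211875, 0.14758363, 0.09349687]), 'gripper_width': 43.371080339837725}
```

View pics/w3.png

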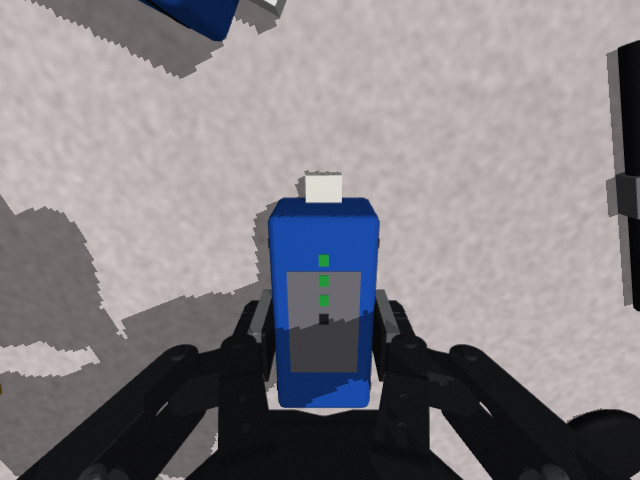

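Gripped: opening 43.4 mm, pack square in the jaws, black dot (323,319) on the pack's centre. Measuring the pack's place in the hand.

```bash
python3 - <<'E'
from h import *
import pickle
s=arm.observe()
c=pickle.load(open("w3.pkl","rb"))
T=s["ee_rot"]
for n,u,v in[("dot",323.3,319),("TL",270,217),("TR",379,215),("BR",370,406),("BL",278,407)]:
    p=onz(c,u,v,36);print(n,p.round(1),(T.T@(p-s["position"])).round(1))
i=cv2.imread("pics/w3.png");crop(i,240,160,410,420,2.3,"pics/c6.png")
c2=pickle.load(open("w2.pkl","rb"));print(onz(c2,280+192.5/4-.5,150+325.5/4-.5,36))
E
```

```text
dot [ 569.  -157.7   36. ] [  4.   -0.4 -20.6]
TL [ 519.4 -161.6   36. ] [ 49.3 -20.9 -20.8]
TR [ 532.8 -122.    36. ] [ 50.1  20.9 -20.8]
BR [ 621.6 -153.1   36. ] [-43.9  21.8 -20.4]
BL [ 607.4 -194.6   36. ] [-44.6 -22.  -20.3]
[ 567.74386744 -158.67083926   36.        ]
```

View pics/c6.png

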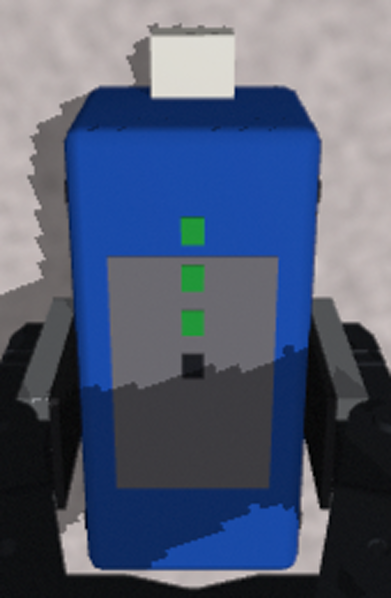

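{"name": "carry_out", "arguments": {"series": [[[0,0,4],[0,0,0],2],[[0,0,8],[0,0,0],2],[[0,4,9],[0,0,5],2],[[0,8,9],[0,0,10],2],[[0,12,9],[0,0,15],2],[[0,16,9],[0,0,20],2],[[-0.5,20,9],[0,0,24],2],[[-1,24,9],[0,0,24],2],[[-1.5,27,9],[0,0,24],2],[[-1.5,27,9],[0,0,24],2],[[-1.5,27,9],[0,0,24],2],[[-1.5,27,9],[0,0,24],2]]}}

```text
clock: 4.8
position: [557.6, 111.0, 105.3]
ee_rot: [[-0.997, -0.074, 0.004], [-0.074, 0.997, -0.001], [-0.004, -0.001, -1.0]]
ft_force: [0.7, 0.1, -2.2]
gripper_width: 43.1
```

```bash
cat >> h.py <<'E'
from scipy.spatial.transform import Rotation as Ro
DO=np.array([559.3,120.5,0.]);DY=4.6
PC=np.array([2.7,0,-2.6])  # pack centre in tool
def tool_for_tip(tip,tilt,pc=None,do=None,dy=None):
    pc=PC if pc is None else pc; do=DO if do is None else do; dy=DY if dy is None else dy
    RD=Ro.from_euler('z',dy,degrees=True).as_matrix();RP=RD@Ro.from_euler('y',tilt,degrees=True).as_matrix()
    RT=RP@np.diag([-1,1,-1.]);tw=do+RD@np.array(tip,float)
    centre=tw-RP@np.array([60,0,-18.]); return centre-RT@pc,RT
def delta(s,p,R):
    return ((p-s["position"])/10).round(2),Ro.from_matrix(R@s["ee_rot"].T).as_rotvec(degrees=True).round(2)
def tip_now(s,pc=None):
    pc=PC if pc is None else pc
    RD=Ro.from_euler('z',DY,degrees=True).as_matrix();RT=s["ee_rot"];RP=RT@np.diag([-1,1,-1.])
    ce=s["position"]+RT@pc; e=Ro.from_matrix(RD.T@RP).as_euler('zyx',degrees=True)
    return "tip",(RD.T@(ce+RP@np.array([60,0,-18.])-DO)).round(1),"centre",(RD.T@(ce-DO)).round(1),"zyx",e.round(2),"F",(RD.T@s["ft_force"]).round(1),"M",s["torque"].round(2),s["clock"],s["gripper_width"].round(1)
E
python3 - <<'E'
from h import *
import pickle
i=arm.read_camera("wrist")[:,:,::-1].copy();cv2.imwrite("pics/w4.png",i)
s=arm.observe();c=arm.calibration("wrist");pickle.dump((c,s),open("w4.pkl","wb"))
print(*tip_now(s))
for tip,t in[((48,0,45),9),((48,0,15),9),((61.5,0,14),9),((61.5,0,13),0)]:
    print(tip,t,*delta(s,*tool_for_tip(tip,t)))
E
```

```text
Traceback (most recent call last):
  File "h.py", line 32, in tip_now
    return "tip",(RD.T@(ce+RP@np.array([60,0,-18.])-DO)).round(1),"centre",(RD.T@(ce-DO)).round(1),"zyx",e.round(2),"F",(RD.T@s["ft_force"]).round(1),"M",s["torque"].round(2),s["clock"],s["gripper_width"].round(1)
                                                                                                                                                                                          ^^^^^^^^^^^^^^^^^^^^^^^^
AttributeError: 'float' object has no attribute 'round'
```

View pics/w4.png

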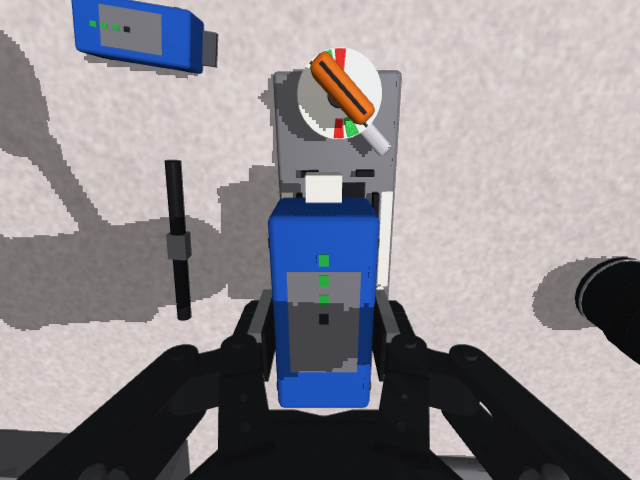

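Pack unchanged in the hand; dock beneath with dial (341,93). Cross-checking the dock from this view.

```bash
sed -i 's/s\["gripper_width"\].round(1)/round(s["gripper_width"],1)/' h.py; python3 - <<'E'
from h import *
import pickle
s=arm.observe();c=arm.calibration("wrist");pickle.dump((c,s),open("w4.pkl","wb"))
i=cv2.imread("pics/w4.png");crop(i,260,35,420,205,3.5,"pics/c7.png")
RD=Ro.from_euler('z',DY,degrees=True).as_matrix()
for n,u,v,z in[("dial",341,93,44),("handle",342,87,84),("plateL",275,72,12),("plateR",401,72,12),("plateL2",277,165,12),("plateR2",394,180,12),("stopL",310,173,21),("stopR",365,173,21)]:
    p=onz(c,u,v,z);print(n,p.round(1),(RD.T@(p-DO)).round(1))
print(*tip_now(s))
for tip,t in[((48,0,45),9),((48,0,15),9),((61.5,0,14),9),((61.5,0,13),0)]:
    print(tip,t,*delta(s,*tool_for_tip(tip,t)))
E
```

```text
dial [457.9 112.6  44. ] [-101.7    0.3   44. ]
handle [458.5 111.2  84. ] [-101.2   -1.2   84. ]
plateL [446.   70.4  12. ] [-117.   -40.8   12. ]
plateR [440.2 151.4  12. ] [-116.3   40.4   12. ]
plateL2 [504.9  73.3  12. ] [-58.  -42.7  12. ]
plateR2 [509.5 156.8  12. ] [-46.8  40.1  12. ]
stopL [507.5  97.   21. ] [-53.5 -19.3  21. ]
stopR [504.8 134.4  21. ] [-53.2  18.2  21. ]
tip [ 55.1 -10.3  90.1] centre [ -5.   -9.8 107.9] zyx [-0.45 -0.25 -0.07] F [ 0.2 -0.9 -2.9] M [0.02 0.   0.02] 4.85 43.0
(48, 0, 45) 9 [-0.47  0.95 -3.61] [-0.64  9.23  0.45]
(48, 0, 15) 9 [-0.47  0.95 -6.61] [-0.64  9.23  0.45]
(61.5, 0, 14) 9 [ 0.87  1.06 -6.71] [-0.64  9.23  0.45]
(61.5, 0, 13) 0 [ 0.56  1.04 -7.69] [0.05 0.25 0.45]
```

View pics/c7.png

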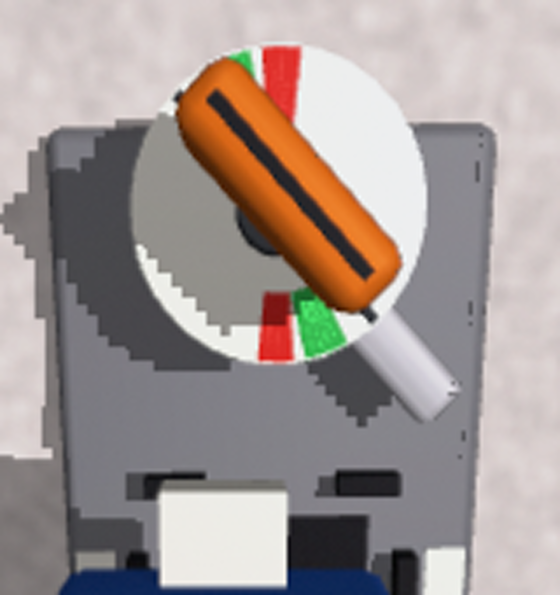

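{"name": "carry_out", "arguments": {"series": [[[-0.3,0.5,0],[-0.3,4.6,0.3],2],[[-0.57,0.95,-1.5],[-0.64,9.2,0.45],2],[[-0.57,0.95,-3.6],[-0.64,9.2,0.45],2],[[-0.57,0.95,-3.6],[-0.64,9.2,0.45],2],[[-0.57,0.95,-3.6],[-0.64,9.2,0.45],2],[[-0.57,0.95,-3.6],[-0.64,9.2,0.45],2]]}}

```text
clock: 5.35
position: [552.1, 118.9, 69.6]
ee_rot: [[-0.985, -0.079, -0.156], [-0.078, 0.997, -0.012], [0.156, -0.0, -0.988]]
ft_force: [0.5, -0.1, -2.7]
gripper_width: 43.0
```

```bash
python3 - <<'E'
from h import *
cv2.imwrite("pics/s5.png",arm.read_camera("side")[:,:,::-1]);i=cv2.imread("pics/s5.png");crop(i,220,170,370,280,5.3,"pics/c8.png")
s=arm.observe();print(*tip_now(s))
for tip,t in[((47,0,20),9),((47,0,15),9),((61.5,0,14),9),((61.5,0,13),0)]:
    print(tip,t,*delta(s,*tool_for_tip(tip,t)))
c=arm.calibration("side")
E
```

```text
tip [47.4 -0.8 46.2] centre [-9.1 -0.8 73.2] zyx [-0.07  8.9   0.01] F [ 0.3  0.2 -2.3] M [ 0.04 -0.19 -0.01] 5.4 42.7
(47, 0, 20) 9 [-0.04  0.07 -2.61] [-0.01  0.1   0.07]
(47, 0, 15) 9 [-0.04  0.07 -3.11] [-0.01  0.1   0.07]
(61.5, 0, 14) 9 [ 1.4   0.19 -3.21] [-0.01  0.1   0.07]
(61.5, 0, 13) 0 [ 1.09  0.16 -4.18] [ 0.71 -8.87  0.07]
```

View pics/c8.png

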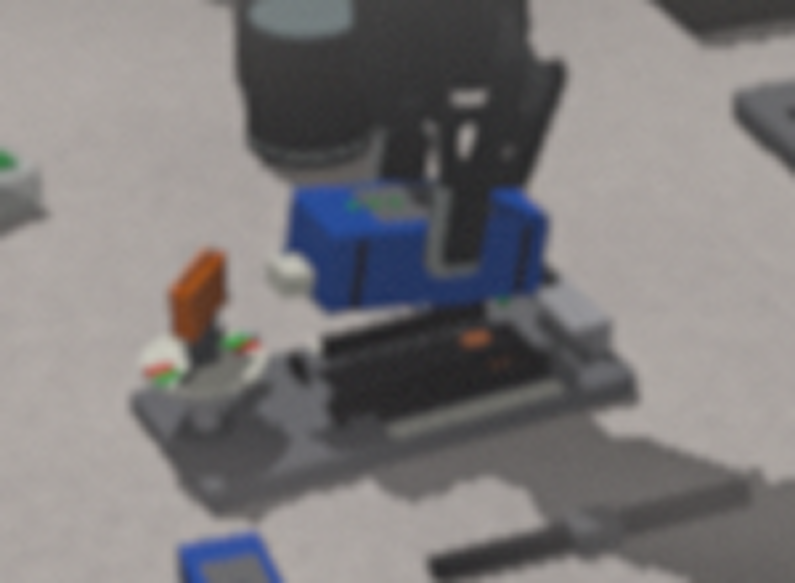

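{"name": "carry_out", "arguments": {"series": [[[-0.05,0.1,-1.5],[0,0.1,0.05],2],[[-0.05,0.1,-2.3],[0,0.1,0.05],2],[[-0.05,0.1,-2.8],[0,0.1,0.05],2],[[-0.05,0.1,-2.9],[0,0.1,0.05],2],[[-0.05,0.1,-2.9],[0,0.1,0.05],2],[[-0.05,0.1,-2.9],[0,0.1,0.05],2]]}}

```text
clock: 5.9
position: [552.0, 120.3, 41.1]
ee_rot: [[-0.984, -0.08, -0.156], [-0.079, 0.997, -0.012], [0.157, 0.0, -0.988]]
ft_force: [0.6, -0.9, -3.0]
gripper_width: 42.7
```

```bash
python3 - <<'E'
from h import *
s=arm.observe();print(*tip_now(s))
cv2.imwrite("pics/s6.png",arm.read_camera("side")[:,:,::-1]);i=cv2.imread("pics/s6.png");crop(i,240,190,350,270,7,"pics/c9.png")
E
```

```text
tip [46.9  0.4 17. ] centre [-9.6  0.4 44.1] zyx [-0.    9.01  0.01] F [ 0.5 -1.  -3. ] M [ 0.03 -0.16 -0.02] 5.9 42.7
```

View pics/c9.png

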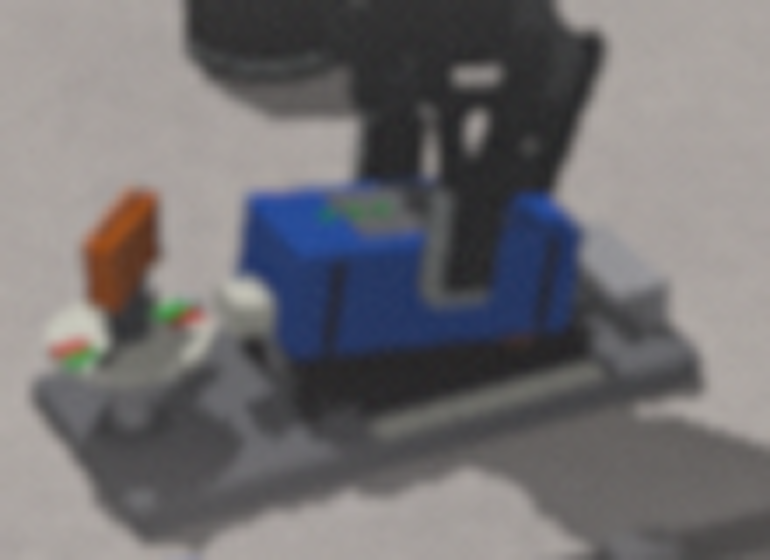

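{"name": "carry_out", "arguments": {"series": [[[0,0,-0.15],[0,0,0],2],[[0,0,-0.3],[0,0,0],2],[[0,0,-0.3],[0,0,0],2],[[0,0,-0.3],[0,0,0],2]]}}

```text
clock: 6.28
position: [552.3, 120.3, 38.4]
ee_rot: [[-0.985, -0.08, -0.156], [-0.079, 0.997, -0.012], [0.156, 0.0, -0.988]]
ft_force: [0.8, 0.4, -1.8]
gripper_width: 43.1
```

{"name": "carry_out", "arguments": {"series": [[[0,0,-0.1],[0,0,0],2],[[0,0,-0.2],[0,0,0],2],[[0,0,-0.2],[0,0,0],2],[[0,0,-0.2],[0,0,0],2]]}}

```text
clock: 6.62
position: [552.4, 120.4, 36.5]
ee_rot: [[-0.985, -0.08, -0.155], [-0.079, 0.997, -0.012], [0.156, 0.0, -0.988]]
ft_force: [0.1, 0.3, -1.6]
gripper_width: 42.9
```

```bash
python3 - <<'E'
from h import *
s=arm.observe();print(*tip_now(s))
E
```

```text
tip [47.3  0.4 12.4] centre [-9.2  0.4 39.5] zyx [-0.01  8.97  0.01] F [ 0.1  0.2 -1.6] M [ 0.06 -0.16 -0.05] 6.6167 42.9
```

{"name": "carry_out", "arguments": {"series": [[[0.3,0.02,0.05],[0,0,0],2],[[0.6,0.05,0.05],[0,0,0],2],[[0.9,0.07,0.05],[0,0,0],2],[[0.9,0.07,0.05],[0,0,0],2],[[0.9,0.07,0.05],[0,0,0],2]]}}

```text
clock: 7.03
position: [561.7, 121.1, 37.0]
ee_rot: [[-0.985, -0.08, -0.155], [-0.079, 0.997, -0.012], [0.156, 0.0, -0.988]]
ft_force: [0.6, 0.3, -1.7]
gripper_width: 42.9
```

```bash
python3 - <<'E'
from h import *
s=arm.observe();print(*tip_now(s))
E
```

```text
tip [56.7  0.4 12.9] centre [ 0.2  0.4 40. ] zyx [-0.01  8.96  0.01] F [ 0.6  0.3 -1.7] M [-0.02 -0.18 -0.02] 7.0333 42.9
```

No resistance with the tip past the lip's edge. Going on until the wall or the body meets.

{"name": "carry_out", "arguments": {"series": [[[0.2,0.02,0],[0,0,0],2],[[0.4,0.03,0],[0,0,0],2],[[0.4,0.03,0],[0,0,0],2],[[0.4,0.03,0],[0,0,0],2]]}}

```text
clock: 7.37
position: [565.8, 121.4, 36.9]
ee_rot: [[-0.985, -0.08, -0.155], [-0.079, 0.997, -0.012], [0.156, 0.0, -0.988]]
ft_force: [-0.6, 0.1, -2.8]
gripper_width: 43.2
```

```bash
python3 - <<'E'
from h import *
s=arm.observe();print(*tip_now(s))
cv2.imwrite("pics/s7.png",arm.read_camera("side")[:,:,::-1]);i=cv2.imread("pics/s7.png");crop(i,240,190,350,270,7,"pics/c10.png")
E
```

```text
tip [60.7  0.3 12.7] centre [ 4.2  0.4 39.9] zyx [-0.01  8.97  0.01] F [-0.6  0.2 -2.8] M [-0.   -0.2   0.01] 7.3667 43.2
```

View pics/c10.png

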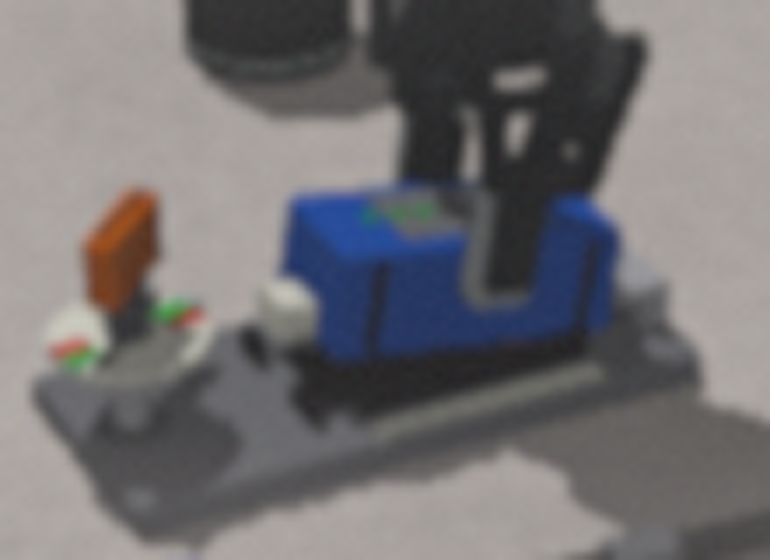

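{"name": "carry_out", "arguments": {"series": [[[0.1,0.01,0],[0,0,0],2],[[0.2,0.02,0],[0,0,0],2],[[0.25,0.02,0],[0,0,0],2],[[0.25,0.02,0],[0,0,0],2]]}}

```text
clock: 7.75
position: [566.1, 121.4, 36.7]
ee_rot: [[-0.984, -0.08, -0.16], [-0.079, 0.997, -0.013], [0.16, -0.0, -0.987]]
ft_force: [-5.2, -1.5, 1.5]
gripper_width: 43.2
```

```bash
python3 - <<'E'
from h import *
s=arm.observe();print(*tip_now(s))
E
```

```text
tip [61.   0.3 12.3] centre [ 4.6  0.3 39.7] zyx [-0.01  9.23  0.  ] F [-5.3 -1.1  1.5] M [-0.09  0.79  0.01] 7.75 43.2
```

Contact with 5 N at the expected depth. Now I'll work out the swing about the tongue tip.

```bash
python3 - <<'E'
from h import *
s=arm.observe()
for t in[7,5,3,1,0]: print(t,*delta(s,*tool_for_tip((60.9,0.2,12.4),t)))
E
```

```text
7 [-0.1  -0.02 -0.2 ] [ 0.18 -2.23  0.01]
5 [-0.17 -0.03 -0.4 ] [ 0.34 -4.22  0.01]
3 [-0.24 -0.03 -0.59] [ 0.5  -6.21  0.01]
1 [-0.3  -0.04 -0.79] [ 0.66 -8.21  0.01]
0 [-0.33 -0.04 -0.89] [ 0.74 -9.2   0.01]
```

{"name": "carry_out", "arguments": {"series": [[[-0.05,-0.01,-0.1],[0.1,-1.1,0],2],[[-0.1,-0.02,-0.2],[0.18,-2.2,0],2],[[-0.14,-0.02,-0.3],[0.25,-3.2,0],2],[[-0.17,-0.03,-0.4],[0.34,-4.2,0],2],[[-0.17,-0.03,-0.4],[0.34,-4.2,0],2],[[-0.17,-0.03,-0.4],[0.34,-4.2,0],2]]}}

```text
clock: 8.25
position: [564.4, 121.1, 32.9]
ee_rot: [[-0.993, -0.08, -0.086], [-0.08, 0.997, -0.007], [0.087, 0.0, -0.996]]
ft_force: [-0.7, 1.0, -2.1]
gripper_width: 43.1
```

```bash
python3 - <<'E'
from h import *
s=arm.observe();print(*tip_now(s))
for t in[5,3,1,0]: print(t,*delta(s,*tool_for_tip((60.9,0.2,12.4),t)))
E
```

```text
tip [60.9  0.2 12.6] centre [ 2.7  0.2 35.8] zyx [0.   4.96 0.  ] F [-0.6  1.  -2.1] M [-0.01 -0.08 -0.03] 8.25 43.1
5 [ 0.    0.   -0.02] [-0.01  0.04 -0.  ]
3 [-0.07 -0.   -0.22] [ 0.16 -1.96 -0.  ]
1 [-0.13 -0.01 -0.41] [ 0.32 -3.95 -0.  ]
0 [-0.15 -0.01 -0.51] [ 0.4  -4.95 -0.  ]
```

{"name": "carry_out", "arguments": {"series": [[[-0.04,0,-0.11],[0.08,-1,0],2],[[-0.07,0,-0.22],[0.16,-2,0],2],[[-0.1,-0.01,-0.32],[0.24,-3,0],2],[[-0.13,-0.01,-0.42],[0.32,-4,0],2],[[-0.15,-0.01,-0.52],[0.4,-4.95,0],2],[[-0.15,-0.01,-0.52],[0.4,-4.95,0],2],[[-0.15,-0.01,-0.52],[0.4,-4.95,0],2]]}}

```text
clock: 8.83
position: [562.6, 121.0, 27.8]
ee_rot: [[-0.997, -0.08, 0.0], [-0.08, 0.997, 0.0], [-0.0, 0.0, -1.0]]
ft_force: [-0.5, 0.1, -2.6]
gripper_width: 43.3
```

```bash
python3 - <<'E'
from h import *
s=arm.observe();print(*tip_now(s))
cv2.imwrite("pics/s8.png",arm.read_camera("side")[:,:,::-1]);i=cv2.imread("pics/s8.png");crop(i,240,190,350,270,7,"pics/c11.png")
cv2.imwrite("pics/w8.png",arm.read_camera("wrist")[:,:,::-1])
E
```

```text
tip [60.7  0.2 12.4] centre [ 0.7  0.2 30.4] zyx [ 0.   -0.01  0.  ] F [-0.5  0.1 -2.6] M [0.04 0.04 0.02] 8.8333 43.3
```

View pics/c11.png

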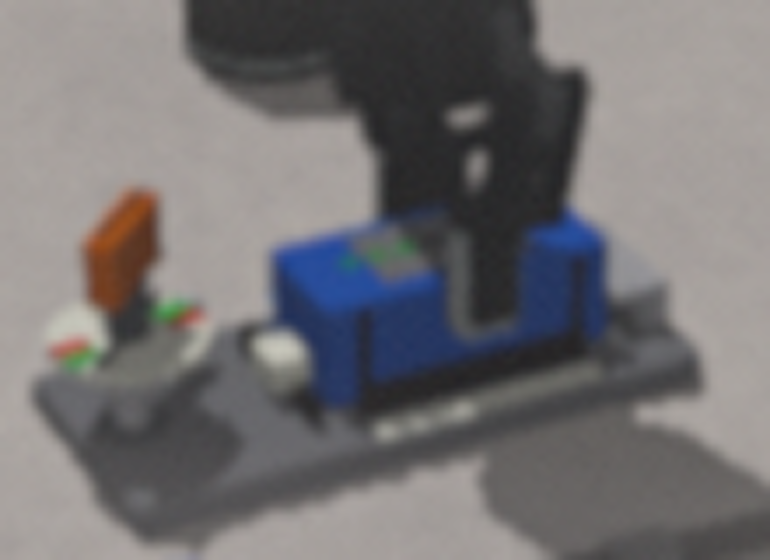

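View pics/w8.png

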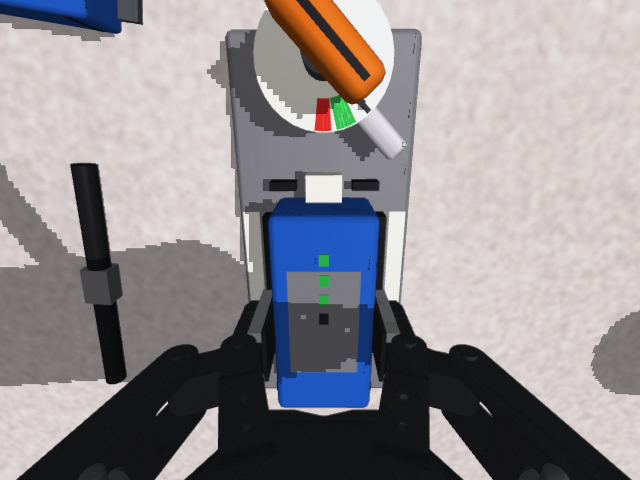

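Pack lies level between the guides, its tab (323,188) in the gap between the stops (283,185)/(365,185). Pressing lightly, then letting go.

{"name": "carry_out", "arguments": {"series": [[[0,0,-0.1],[0,0,0],2],[[0,0,-0.1],[0,0,0],2],[[0,0,-0.1],[0,0,0],2]]}}

```text
clock: 9.18
position: [563.3, 121.1, 27.5]
ee_rot: [[-0.997, -0.08, 0.0], [-0.08, 0.997, 0.0], [-0.0, 0.0, -1.0]]
ft_force: [-2.7, -0.9, 3.8]
gripper_width: 43.0
```

```bash
python3 - <<'E'
from h import *
s=arm.observe();print(*tip_now(s))
E
```

```text
tip [61.3  0.2 12.1] centre [ 1.3  0.2 30. ] zyx [-0.   -0.01  0.01] F [-2.8 -0.7  3.8] M [-0.19  0.39 -0.04] 9.1833 43.0
```

{"name": "carry_out", "arguments": {"series": [[[0,0,0],[0,0,0],8.5],[[0,0,0],[0,0,0],8.5],[[0,0,0],[0,0,0],8.5],[[0,0,0.2],[0,0,0],8.5],[[0,0,3],[0,0,0],8.5],[[0,0,7],[0,0,0],8.5],[[0,0,9.5],[0,0,0],8.5],[[-3,0,9.5],[0,0,0],8.5],[[-3,0,9.5],[0,0,0],8.5],[[-3,0,9.5],[0,0,0],8.5]]}}

```text
clock: 10.02
position: [532.2, 121.0, 122.7]
ee_rot: [[-0.997, -0.081, 0.0], [-0.081, 0.997, 0.0], [-0.0, 0.0, -1.0]]
ft_force: [-0.6, -0.9, -0.7]
gripper_width: 84.9
```

```bash
python3 - <<'E'
from h import *
import pickle
s=arm.observe();c=arm.calibration("wrist");print(s["position"],s["gripper_width"],s["joint_positions"])
i=arm.read_camera("wrist")[:,:,::-1];cv2.imwrite("pics/w9.png",i);pickle.dump(c,open("w9.pkl","wb"))
cv2.imwrite("pics/s9.png",arm.read_camera("side")[:,:,::-1]);i=cv2.imread("pics/s9.png");crop(i,240,190,350,270,7,"pics/c12.png")
E
```

```text
[532.23633971 121.04528249 122.67888085] 84.93401594351802 [ 1.01947459e+01  6.60372454e+00  1.14066929e+02  5.99805050e-03
  5.93137633e+01 -8.44282163e+01]
```

View pics/w9.png

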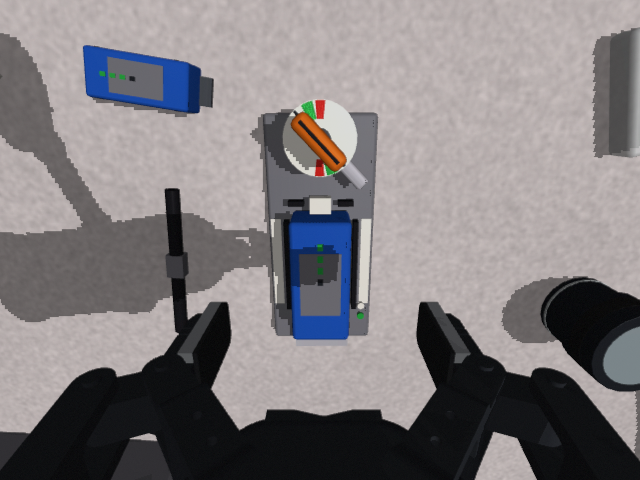

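View pics/c12.png

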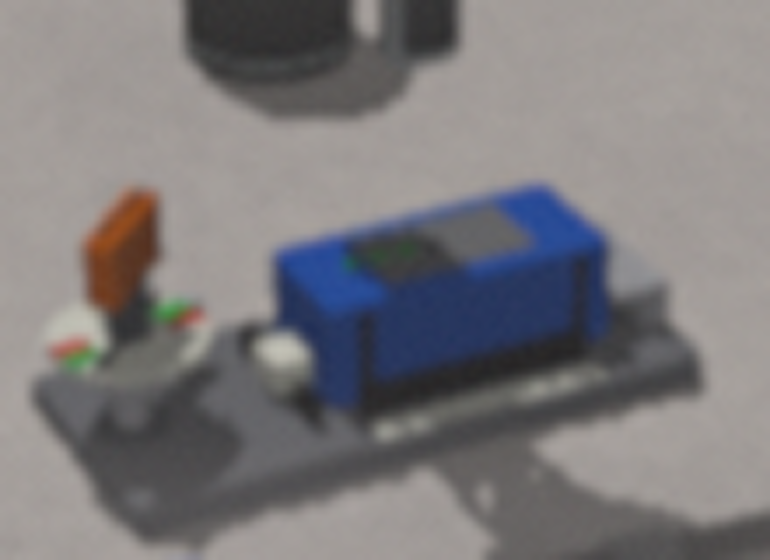

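The pack is seated flat. Measuring the T-handle at (319,140) in this view.

```bash
python3 - <<'E'
from h import *
import pickle
c=pickle.load(open("w9.pkl","rb"))
i=cv2.imread("pics/w9.png");hsv=cv2.cvtColor(i,cv2.COLOR_BGR2HSV)
m=cv2.inRange(hsv,(3,120,60),(20,255,255));m=cv2.morphologyEx(m,cv2.MORPH_CLOSE,np.ones((7,7)))
k=max(cv2.findContours(m,0,2)[0],key=cv2.contourArea);r=cv2.minAreaRect(k);print(r)
crop(i,260,90,385,225,4.4,"pics/c13.png")
b=np.array([onz(c,u,v,84)[:2] for u,v in cv2.boxPoints(r)]);print(b.round(1),b.mean(0))
for a in range(4):
    v=b[a]-b[a-1];print(np.linalg.norm(v).round(1),np.degrees(np.arctan2(v[1],v[0])).round(1))
E
```

```text
((318.24755859375, 141.13124084472656), (68.75223541259766, 21.35340690612793), 47.91083908081055)
[[450.3  95.1]
 [442.7 102.9]
 [466.3 129.1]
 [474.6 121.3]] [458.46266153 112.09859905]
35.8 -132.8
10.9 134.3
35.3 48.1
11.4 -43.3
```

View pics/c13.png

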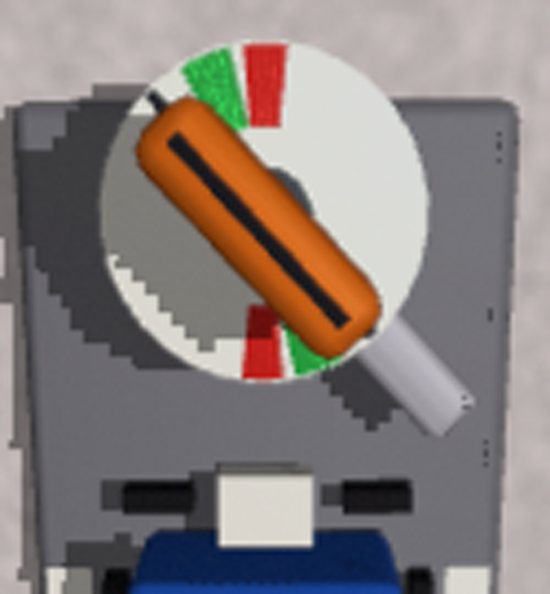

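Handle measures 35.6 x 11 mm at the right height, centre (458.5,112.1), bar at about 48°. Going over it.

{"name": "carry_out", "arguments": {"series": [[[-2,-0.3,0],[0,0,7],4.5],[[-4,-0.6,0],[0,0,14],4.5],[[-6,-0.8,0],[0,0,21],4.5],[[-7.4,-0.9,0],[0,0,28],4.5],[[-7.4,-0.9,0],[0,0,35],4.5],[[-7.4,-0.9,0],[0,0,41],4.5],[[-7.4,-0.9,0],[0,0,43.5],4.5],[[-7.4,-0.9,0],[0,0,43.5],4.5],[[-7.4,-0.9,0],[0,0,43.5],4.5],[[-7.4,-0.9,0],[0,0,43.5],4.5]]}}

```text
clock: 10.95
position: [459.5, 112.0, 121.8]
ee_rot: [[-0.669, -0.743, -0.0], [-0.743, 0.669, 0.0], [0.0, 0.0, -1.0]]
ft_force: [1.2, 0.1, 0.5]
gripper_width: 45.1
```

```bash
python3 - <<'E'
from h import *
i=arm.read_camera("wrist")[:,:,::-1];cv2.imwrite("pics/w10.png",i)
s=arm.observe();print(s["position"],s["gripper_width"],s["joint_positions"].round(1),np.degrees(np.arctan2(s["ee_rot"][1,0],s["ee_rot"][0,0])))
E
```

```text
[459.44358822 112.00313157 121.85428629] 45.480380558361766 [  10.7   -1.3  122.4    0.    58.9 -127.4] -131.95671202189155
```

View pics/w10.png

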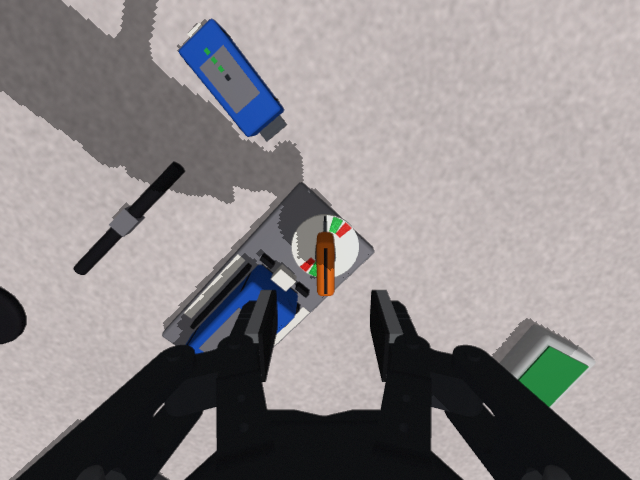

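Bar stands upright in the image, centred between the jaws (325,265). Descending.

{"name": "carry_out", "arguments": {"series": [[[-0.1,0,-3],[0,0,0],4.5],[[-0.1,0,-5.5],[0,0,0],4.5],[[-0.1,0,-6.4],[0,0,0],4.5],[[-0.1,0,-6.4],[0,0,0],4.5],[[-0.1,0,-6.4],[0,0,0],4.5]]}}

```text
clock: 11.42
position: [458.2, 112.0, 57.7]
ee_rot: [[-0.669, -0.743, -0.002], [-0.743, 0.669, -0.0], [0.001, 0.001, -1.0]]
ft_force: [-0.0, -0.0, 1.1]
gripper_width: 45.0
```

```bash
python3 - <<'E'
from h import *
i=arm.read_camera("wrist")[:,:,::-1];cv2.imwrite("pics/w11.png",i)
s=arm.observe();print(s["position"],s["ft_force"],s["torque"])
cv2.imwrite("pics/s11.png",arm.read_camera("side")[:,:,::-1]);i=cv2.imread("pics/s11.png");crop(i,220,170,350,270,6,"pics/c14.png")
E
```

```text
[459.2376036  112.15084211  58.64799072] [0.38587537 0.48725705 0.56118237] [-0.0202401  -0.00484473 -0.00460346]
```

View pics/w11.png

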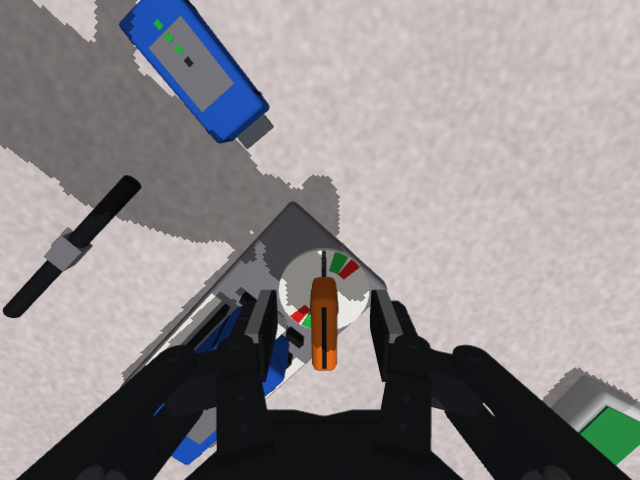

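View pics/c14.png

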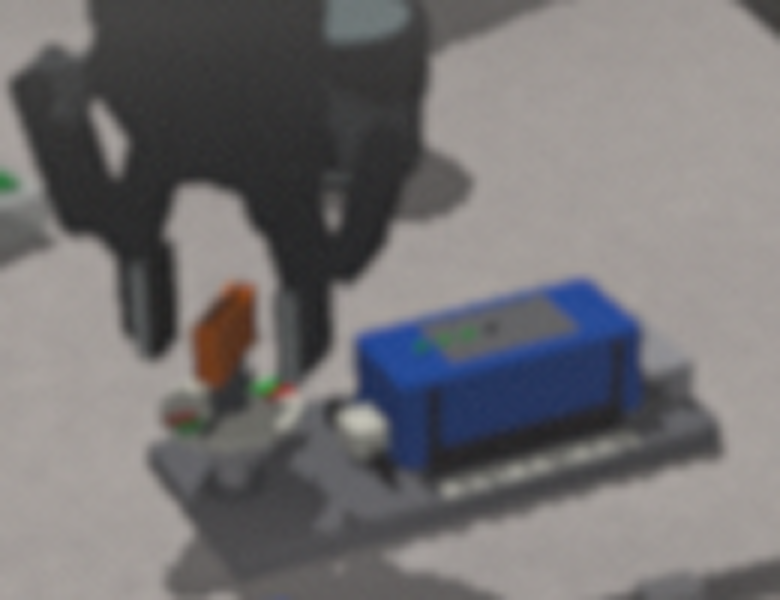

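Fingers stand on both sides of the bar, clear of dial and pack. Closing.

{"name": "carry_out", "arguments": {"series": [[[0,0,0],[0,0,0],0.6],[[0,0,0],[0,0,0],0.6],[[0,0,0],[0,0,0],0.6],[[0,0,0],[0,0,0],0.6],[[0,0,0],[0,0,0],0.6],[[0,0,0],[0,0,0],0.6]], "grip_force": 60}}

```text
clock: 12.02
position: [459.9, 113.5, 60.6]
ee_rot: [[-0.669, -0.743, 0.002], [-0.743, 0.669, 0.003], [-0.004, 0.0, -1.0]]
ft_force: [-3.3, 4.2, 6.1]
gripper_width: 10.0
```

```bash
python3 - <<'E'
from h import *
s=arm.observe();print(s["position"],s["ft_force"],s["torque"],s["gripper_width"],np.degrees(np.arctan2(s["ee_rot"][1,0],s["ee_rot"][0,0]))+180)
E
```

```text
[459.88199265 113.54504068  60.62234012] [-3.29230638  4.19256098  6.11928074] [ 0.76499839  0.65814686 -0.0259074 ] 10.013179782952532 47.98080614332147
```

{"name": "carry_out", "arguments": {"series": [[[0,0,0],[0,0,-5],0.6],[[0,0,0],[0,0,-10],0.6],[[0,0,0],[0,0,-15],0.6],[[0,0,0],[0,0,-20],0.6],[[0,0,0],[0,0,-25],0.6],[[0,0,0],[0,0,-30],0.6],[[0,0,0],[0,0,-35],0.6],[[0,0,0],[0,0,-35],0.6],[[0,0,0],[0,0,-35],0.6]]}}

```text
clock: 12.77
position: [460.1, 113.0, 60.7]
ee_rot: [[-0.974, -0.227, 0.004], [-0.227, 0.974, 0.0], [-0.004, -0.001, -1.0]]
ft_force: [1.1, -3.3, -3.1]
gripper_width: 9.7
```

```bash
python3 - <<'E'
from h import *
i=arm.read_camera("wrist")[:,:,::-1];cv2.imwrite("pics/w12.png",i)
s=arm.observe();print(s["position"],s["ft_force"],s["torque"],s["gripper_width"],np.degrees(np.arctan2(s["ee_rot"][1,0],s["ee_rot"][0,0]))+180)
E
```

```text
[460.06778239 113.03948761  60.72200034] [ 1.405446   -2.52730673 -2.95192199] [-0.6502809  -0.19998042  0.11295918] 9.714455708236263 13.134100344519936
```

View pics/w12.png

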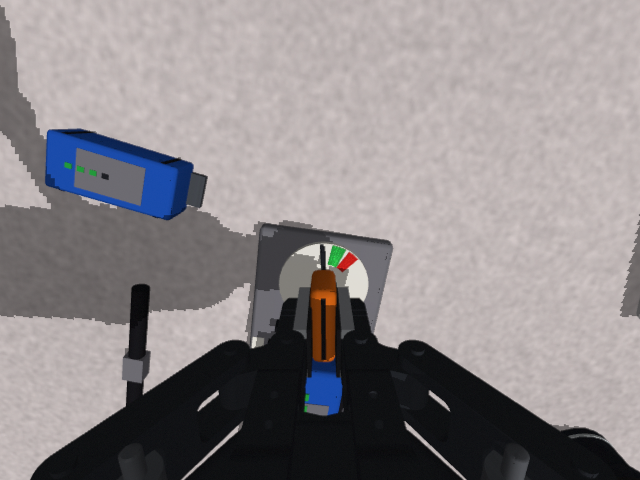

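The pointer (323,245) and the dial's bands are visible at the top; torque 0.11 N m, so the screw is turning freely. Going on to the stop.

{"name": "carry_out", "arguments": {"series": [[[0,0,0],[0,0,-5],0.6],[[0,0,0],[0,0,-10],0.6],[[0,0,0],[0,0,-15],0.6],[[0,0,0],[0,0,-20],0.6],[[0,0,0],[0,0,-20],0.6],[[0,0,0],[0,0,-20],0.6]]}}

```text
clock: 13.32
position: [460.1, 112.6, 60.7]
ee_rot: [[-0.993, 0.115, 0.004], [0.115, 0.993, -0.002], [-0.004, -0.001, -1.0]]
ft_force: [1.6, -3.6, -2.9]
gripper_width: 9.9
```

```bash
python3 - <<'E'
from h import *
i=arm.read_camera("wrist")[:,:,::-1];cv2.imwrite("pics/w13.png",i);i=cv2.imread("pics/w13.png");crop(i,240,210,410,380,3.5,"pics/c15.png")
s=arm.observe();print(s["position"],s["ft_force"],s["torque"],s["gripper_width"],np.degrees(np.arctan2(s["ee_rot"][1,0],s["ee_rot"][0,0]))%360-180)
E
```

```text
[460.11038416 112.60676377  60.75056029] [ 1.58029259 -4.65954554 -2.45004823] [-0.88716773 -0.13986255  0.2252054 ] 9.928835377342306 -6.644746912730625
```

View pics/c15.png

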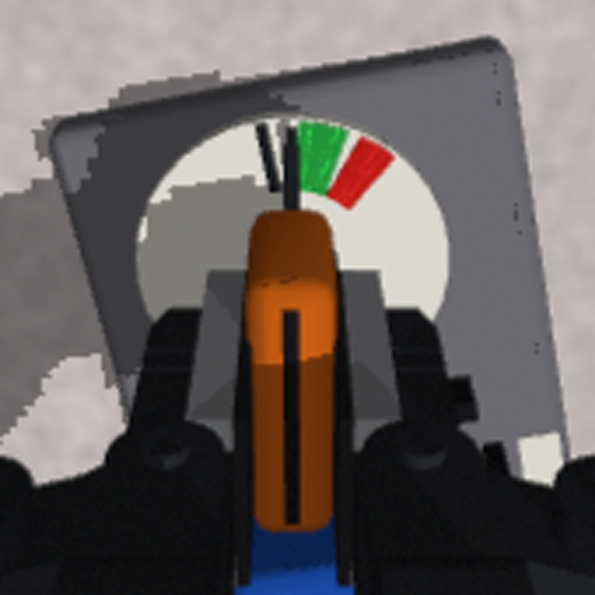

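At the stop: the pointer is just short of green and torque reads 0.22. Another 11.5° should bring it to mid-green.

{"name": "carry_out", "arguments": {"series": [[[0,0,0],[0,0,-4],0.6],[[0,0,0],[0,0,-8],0.6],[[0,0,0],[0,0,-11.5],0.6],[[0,0,0],[0,0,-11.5],0.6],[[0,0,0],[0,0,-11.5],0.6]]}}

```text
clock: 13.78
position: [460.0, 112.3, 60.7]
ee_rot: [[-0.951, 0.308, 0.003], [0.308, 0.951, -0.003], [-0.004, -0.002, -1.0]]
ft_force: [1.5, -5.3, -2.0]
gripper_width: 9.7
```

```bash
python3 - <<'E'
from h import *
i=arm.read_camera("wrist")[:,:,::-1];cv2.imwrite("pics/w14.png",i);i=cv2.imread("pics/w14.png");crop(i,240,210,410,380,3.5,"pics/c16.png")
s=arm.observe();print(s["position"],s["ft_force"],s["torque"],s["gripper_width"],np.degrees(np.arctan2(s["ee_rot"][1,0],s["ee_rot"][0,0]))%360-180)
E
```

```text
[460.02501171 112.34187761  60.74185763] [ 0.14144429 -4.19168093 -3.1074068 ] [-0.91472374 -0.12022571  0.35224796] 10.046313833585426 -17.945872206268348
```

View pics/c16.png

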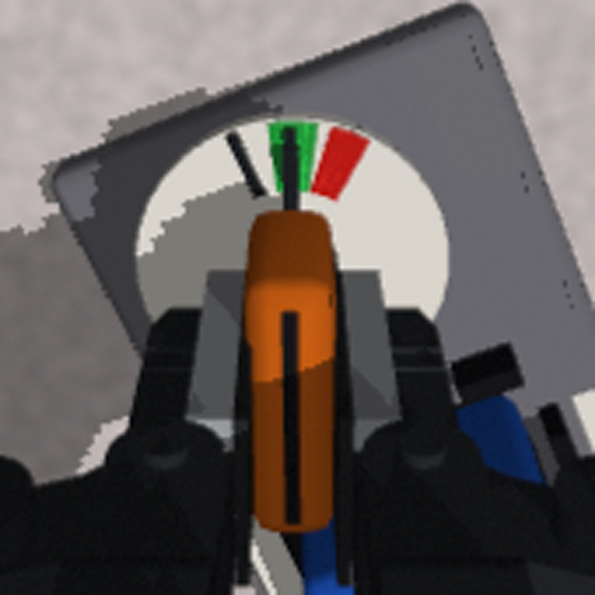

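The pointer stands mid-green. Holding for a bit over 2 s.

{"name": "carry_out", "arguments": {"series": [[[0,0,0],[0,0,0],0.6],[[0,0,0],[0,0,0],0.6],[[0,0,0],[0,0,0],0.6],[[0,0,0],[0,0,0],0.6],[[0,0,0],[0,0,0],0.6],[[0,0,0],[0,0,0],0.6],[[0,0,0],[0,0,0],0.6],[[0,0,0],[0,0,0],0.6],[[0,0,0],[0,0,0],0.6],[[0,0,0],[0,0,0],0.6],[[0,0,0],[0,0,0],0.6],[[0,0,0],[0,0,0],0.6]]}}

```text
clock: 14.83
position: [460.0, 112.3, 60.7]
ee_rot: [[-0.951, 0.308, 0.003], [0.308, 0.951, -0.003], [-0.004, -0.002, -1.0]]
ft_force: [1.6, -4.6, -2.5]
gripper_width: 10.1
```

{"name": "carry_out", "arguments": {"series": [[[0,0,0],[0,0,0],0.6],[[0,0,0],[0,0,0],0.6],[[0,0,0],[0,0,0],0.6],[[0,0,0],[0,0,0],0.6],[[0,0,0],[0,0,0],0.6],[[0,0,0],[0,0,0],0.6],[[0,0,0],[0,0,0],0.6],[[0,0,0],[0,0,0],0.6],[[0,0,0],[0,0,0],0.6],[[0,0,0],[0,0,0],0.6],[[0,0,0],[0,0,0],0.6],[[0,0,0],[0,0,0],0.6]]}}

```text
clock: 15.83
position: [460.0, 112.3, 60.7]
ee_rot: [[-0.951, 0.308, 0.003], [0.308, 0.951, -0.003], [-0.004, -0.002, -1.0]]
ft_force: [1.8, -4.5, -2.0]
gripper_width: 10.1
```

```bash
python3 - <<'E'
from h import *
i=arm.read_camera("wrist")[:,:,::-1];cv2.imwrite("pics/w15.png",i);i=cv2.imread("pics/w15.png");crop(i,240,210,410,380,3.5,"pics/c17.png")
s=arm.observe();print(s["clock"],s["position"],s["ft_force"],s["torque"],s["gripper_width"],np.degrees(np.arctan2(s["ee_rot"][1,0],s["ee_rot"][0,0]))%360-180)
E
```

```text
15.8833 [460.02528582 112.33666901  60.73674236] [ 0.64934854 -3.64378439 -1.85436611] [-0.83708062 -0.14848415  0.41458459] 9.571110840990565 -17.94221988753864
```

View pics/c17.png

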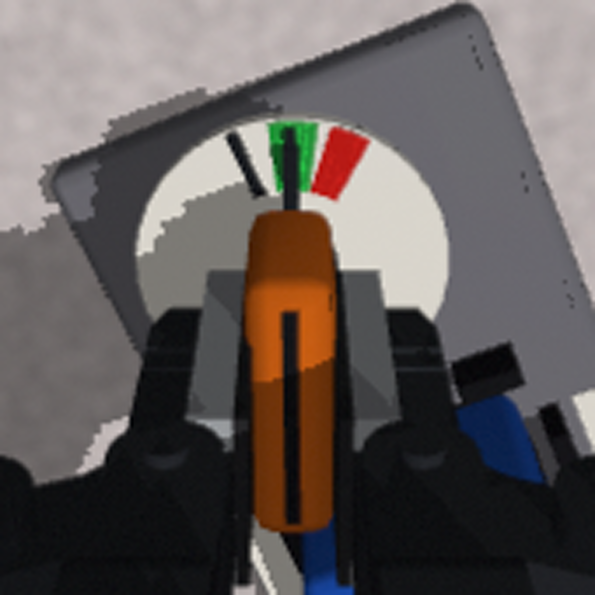

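Held 2.1 s with the pointer unmoved in green. Letting go and rising.

{"name": "carry_out", "arguments": {"series": [[[0,0,0],[0,0,0],5],[[0,0,0],[0,0,0],5],[[0,0,0],[0,0,0],5],[[0,0,0],[0,0,0],5],[[0,0,0],[0,0,0],5],[[0,0,3],[0,0,0],5],[[0,0,7],[0,0,0],5],[[0,0,10],[0,0,0],5],[[3,0,12],[0,0,0],5],[[6,0,12],[0,0,0],5],[[6,0,12],[0,0,0],5],[[6,0,12],[0,0,0],5]]}}

```text
clock: 16.88
position: [521.1, 112.5, 181.1]
ee_rot: [[-0.951, 0.309, 0.004], [0.309, 0.951, -0.003], [-0.004, -0.001, -1.0]]
ft_force: [-0.5, -0.0, -0.7]
gripper_width: 50.0
```

```bash
python3 - <<'E'
from h import *
c=arm.calibration("wrist")
i=arm.read_camera("wrist")[:,:,::-1];cv2.imwrite("pics/w16.png",i)
s=arm.observe();print(s["clock"],s["position"],s["gripper_width"],s["ft_force"])
cv2.imwrite("pics/s16.png",arm.read_camera("side")[:,:,::-1]);i=cv2.imread("pics/s16.png");crop(i,230,190,350,270,6.5,"pics/c18.png")
cv2.imwrite("pics/sc16.png",arm.read_camera("scene")[:,:,::-1])
E
```

```text
16.9333 [519.49866114 112.34715838 180.14557633] 49.99859196958217 [-1.07967782  0.28010516  0.78527426]
```

View pics/w16.png

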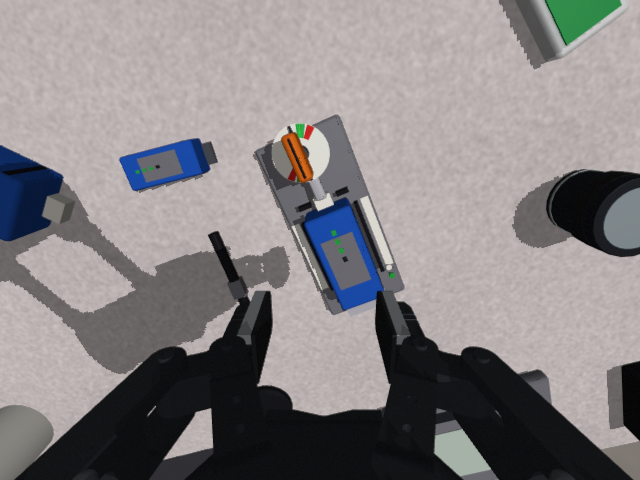

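View pics/c18.png

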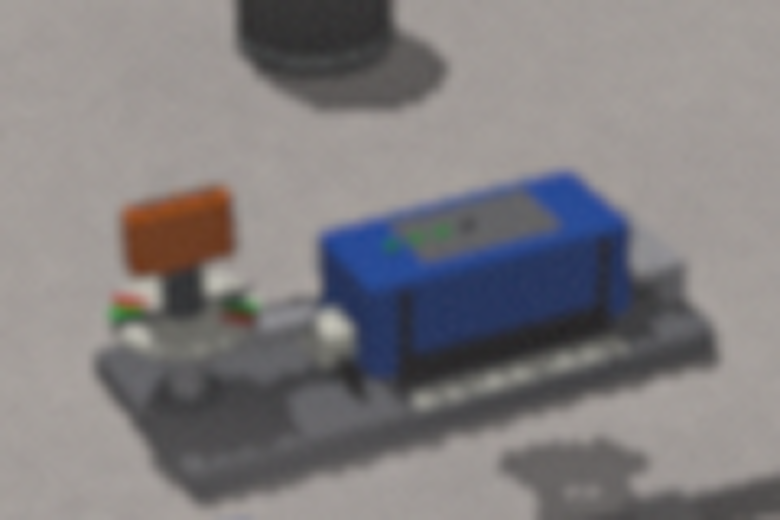

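View pics/sc16.png

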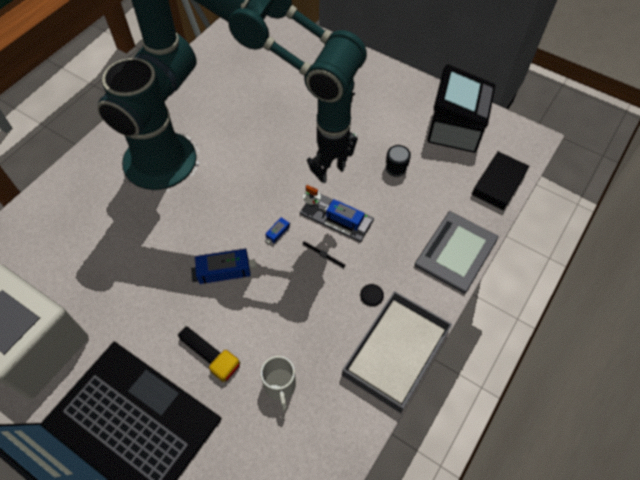

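Arm lies over the tab (323,200), the pointer is back on the line, and the other things are where they were. Checking the bar angle before handing in.

```bash
python3 - <<'E'
from h import *
c=arm.calibration("wrist")
i=cv2.imread("pics/w16.png");hsv=cv2.cvtColor(i,cv2.COLOR_BGR2HSV)
m=cv2.inRange(hsv,(3,120,60),(20,255,255));m=cv2.morphologyEx(m,cv2.MORPH_CLOSE,np.ones((7,7)))
k=max(cv2.findContours(m,0,2)[0],key=cv2.contourArea);r=cv2.minAreaRect(k)
b=np.array([onz(c,u,v,84)[:2] for u,v in cv2.boxPoints(r)]);print(b.mean(0))
for a in range(4):
    v=b[a]-b[a-1];print(np.linalg.norm(v).round(1),np.degrees(np.arctan2(v[1],v[0])).round(1))
crop(i,245,105,410,320,2.7,"pics/c19.png")
E
```

```text
[454.97227842 112.86955555]
35.4 -176.4
12.4 93.6
35.2 4.5
12.9 -85.3
```

View pics/c19.png

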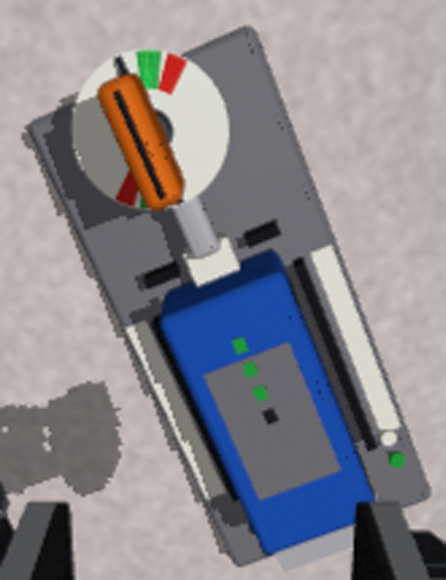

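The bar lies at 4°, against 4.6° for the dock axis. The arm is over the tab at its stop, the handle has sprung back, and the pack is flat with its tongue under the lip. Handing in.

```bash
python3 -c "
from bench import arm
print(arm.job_done(), arm.observe()['clock'])"
```

```text
the job is handed in; nothing more can be done
the job is handed in; nothing more can be done
```

The battery pack is in the dock and clamped, and I handed the job in at about 17 s of the 62 s allowed; no verdict was reported.

**Pack:** I picked the middle-sized pack, whose face measured about 44 x 95 mm. I hooked its tongue under the lip at a 9° tilt until it met resistance at about 5 N, swung it flat, pressed it lightly onto the floor and let go.

**Clamp:** I turned the T-handle clockwise to the stop and on to mid-green, about 0.39 rad by angle. The wrist torque read 0.35 to 0.41 N m. It held there 2.1 s without moving and never reached the red, then I let go.

**Last checks:**
- The clamp arm lies over the white tab, and the bar is at about 4° against the dock axis at 4.6°.
- The handle's pointer has sprung back to the dial's dark line.
- The pack is flat between its guides and stops.
- The other things on the table look unmoved, and the gripper is clear of everything.

**Disagreements:** My first dock position was about 1 mm off along its length, which the contact point showed and the fit allowed for. The last measurement put the bar's centre about 3.5 mm off the earlier one, probably because the arm was still settling when I read the camera pose.

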